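# Clip the matching lids onto two pantry jars

### The arm

A 6-joint arm with a two-finger parallel gripper is mounted at the origin on the work surface. World frame = base frame: x ahead of the robot, y to its left, z up, the work surface at z = 0. Lengths are in m, angles in rad, forces in N, time in s.
With the tool pointing down it reaches from about 0.35 to 0.975 m from the base axis. Payload 17.4 kg.
Tool frame: the origin (TCP) lies on the mounting face of the last link; the fingertips stand 173 mm ahead of it and the grasp point (between the pads) lies 155 mm ahead of it (r.tcp_to_tips is the distance from the TCP to the fingertips, in m); z points along the fingers, y is the line along which they close (so a half turn about z gives the same grasp; the last joint's range is limited). The gripper opens to 85 mm and grips with 20 to 120 N. Pads are 22 mm wide; open, the fingers measure 114 mm over their backs; the gripper's body (76 mm by 85 mm) begins 54 mm behind the grasp point. The pads swing forward as they close: fully open they stand 13 mm farther back than shut.
Start: joints at [-1.281, 0.116, 1.442, -0, 1.584, -0.038], TCP at [0.217, -0.639, 0.405] pointing down, gripper open.
Joint ranges: [-2.83, 2.83], [-0.83, 2.19], [0.07, 2.5], [-1.14, 4.28], [0.01, 3], [-2.97, 2.97]. Speed limits (rad/s): [1.89, 1.89, 2.22, 3.14, 3.14, 3.14].

### API

Orientations are given as a 3x3 rotation matrix whose columns are the frame's x, y, z axes.
In Python, from station import sensors, read_camera, r gives the robot as it stands.
- The arm moves only by the tool drive_tool, never from a script. Its arguments are lists of equal length, an entry for each row: "linear": the shift along the world's x, y, z in mm, a list of three; "rot": the turn, a rotation vector about the world's x, y, z in degrees, a list of three; "jaw": the gripper's target within -1 to 1 (fully open at 1, half-way at 0, shut at -1). A call has 1 to 10 rows; each row shifts and turns the commanded pose from where the row before left it; what a row does not reach is not made up. A row lasts 1/10 s, in which the tool goes at most 50 mm and 8.59 degrees, less where a joint would pass 70% of its speed; a pose out of reach is approached as far as the arm can. A call with a gripper value outside its range is refused whole. The fingers move at their own pace and stop on an object; "force" is the grip in N (left out, the last holds). Time passes only in rows, so rows that do not move let the fingers close. It gives the time, the measured TCP pose, the force, the opening and the grip force at its end, in the units of the state.
- sensors.get_obs(): the state, without advancing time (a new reading comes with each control period).
- read_camera(name): name is "scene" or "top" or "wrist"; returns a dict with "pixels" (480x640x3 uint8, blue, green, red), "K" (3x3 intrinsics, pixels), "R" (3x3) and "t" (3): a world point X has camera coordinates R X + t. Camera axes: x right, y down, z forward; pixel columns grow to the right and rows downward; lengths in m; the calibration is good to about 2 mm. A picture is of the moment at which its call begins. There is no depth.
- r.hand_in(): hands the job in; it is judged then, once.
The state is a dict: "time_s": time; "joint_pos": joint angles; "qvel": joint speeds; "effort": joint torques, N m; "tcp_pos": TCP position; "ee_rot": TCP orientation; "wrist_force": force on the tool from outside, world axes, zero at the start; "ft_torque": the same for the moment, N m; "grip_width": finger opening in m; "grip_force": force on a finger pad.
Only numpy, scipy, OpenCV 4.12 (cv2) and the standard library are available. Lean on these libraries where they do the work, as an engineer would, in place of code of your own. Each camera call takes 0.05 s, during which the arm holds its last target. There are 200 camera calls.

### The job

Swing the tin's divider flap up past upright so that it stays open, then take the red and the blue lid from the tier below and press each one firmly, but without force that could crack the glass, down onto the open jar with the band of its own colour, until both of its spring clips have snapped over it. Leave the yellow spare lid in its place in the tin, keep the jars standing, and leave the other pantry things alone.

Things in the scene. Friction and masses are not known exactly. Their poses are not given: they have to be found in the camera images.
- tin: Grey aluminium tin fixed to the surface, 160 (its x) x 270 (its y) x 72 mm high, walls 4 mm; origin at the centre of its underside, its front (dark tray front) looks along its -x, to the robot's right. Inside, three lids lie side by side (85 mm apart along y, in any order) on a cradle that slopes 0.35 rad, rising towards the tin's +x, so that their axes lean towards the tin's front. The divider flap covers it.
- flap (a joint): Hinge of the aluminium flap (156 x 270 x 4 mm, 220 g) on top of the tin: 0 = shut, grows as its front edge rises; 1.57 = upright, stop at 1.9 rad. A stiff hinge (about 0.4 N m of friction): it stays where it is left.
- flap_handle (a point): Centre of the flap's handle: a black round bar, 16 mm thick and 30 mm long along the tin's y, on a thin post, 32 mm above the flap's top face, 14 mm from its front edge. Held by its two ends (gripper closing along the tin's y) it can pivot in the fingers as the flap swings.
- flap_hinge (a point): Point on the flap's hinge line (parallel to the tin's y) along the tin's far (+x) top edge; x, z axes turn with the flap. The handle lies 142 mm in front of it and 36 mm above it in the flap's frame.
- lid_red_grip (a point): Grip point of the red lid: on its knob's axis, 22 mm above the disc's top face; z axis along the knob, away from the disc. Lid (about 70 g): disc 68 mm across and 7 mm thick; above it a round knob 20 mm across and 28 mm tall (all red); below it a white tapered plug 41 mm across and 8 mm deep.
- lid_blue_grip (a point): Grip point of the blue lid: on its knob's axis, 22 mm above the disc's top face; z axis along the knob, away from the disc. Lid (about 70 g): disc 68 mm across and 7 mm thick; above it a round knob 20 mm across and 28 mm tall (all blue); below it a white tapered plug 41 mm across and 8 mm deep.
- lid_yellow_grip (a point): Grip point of the yellow lid (spare, no jar): on its knob's axis, 22 mm above the disc's top face; z axis along the knob, away from the disc. Lid (about 70 g): disc 68 mm across and 7 mm thick; above it a round knob 20 mm across and 28 mm tall (all yellow); below it a white tapered plug 41 mm across and 8 mm deep.
- jar_red_mouth (a point): Centre of the mouth, at the height of the glass rim, of the open jar with a red band: loose, 60 mm across, rim 100 mm up, about 450 g, mouth 48 mm across; z up. A springy red rubber gasket ring stands 4 mm above the rim. Steel spring clips stand on its +x and -x sides, so a gripper closing along its y clears them. Over about 80 N of pressing the glass breaks.
- jar_blue_mouth (a point): Centre of the mouth, at the height of the glass rim, of the open jar with a blue band: loose, 60 mm across, rim 80 mm up, about 450 g, mouth 48 mm across; z up. A springy blue rubber gasket ring stands 4 mm above the rim. Steel spring clips stand on its +x and -x sides, so a gripper closing along its y clears them. Over about 80 N of pressing the glass breaks.
- jar_red_clip_tip (a point): Hook of the red jar's +x clip (16 mm wide, twin opposite): 31 mm from the axis, underside 9 mm above the rim; above it the clips flare out to 28 mm up, as a funnel. A lid set down rests on the slopes. Push it past them and squeeze the gasket over 2 mm (some 16 to 24 N) till the hooks snap over the disc; let go, it stays with its grip point 31 mm above the rim, not snapped 33 mm or more.
- jar_blue_clip_tip (a point): Hook of the blue jar's +x clip (16 mm wide, twin opposite): 31 mm from the axis, underside 9 mm above the rim; above it the clips flare out to 28 mm up, as a funnel. A lid set down rests on the slopes. Push it past them and squeeze the gasket over 2 mm (some 16 to 24 N) till the hooks snap over the disc; let go, it stays with its grip point 31 mm above the rim, not snapped 33 mm or more.
- closed_jar: Bystander: green glass jar with a green lid clipped on, 68 mm wide, 107 mm tall; origin at the centre of its underside.
- plates: Bystander: two stacked white plates, 170 mm across, 30 mm high; origin at the centre of the underside.
- cup: Bystander: red plastic measuring cup, 72 mm across, 70 mm high, handle to its +y; origin at the centre of its underside.
- slicer: Bystander: steel egg slicer, 130 x 85 x 36 mm; origin at the centre of its underside.
Not all that is in view belongs to the job. What is shaped like the part that bears jar_red_mouth but orange is not meant.

How it is judged:
On the way:
1. the flap is swung up past upright (value of joint flap above 1.5 rad), for 0.2 s.
At the end, for the whole second after the job is handed in: Flap open over 1.4 rad. Red lid on red jar and blue lid on blue jar, fully home under both clips (grip point 26 to 32.2 mm above the rim, within 6 mm of the axis and 0.06 rad of square). Jars upright on the surface within 0.05 rad, at rest. Yellow lid within 25 mm of its start (value of joint flap above 1.4 rad and z of lid_red_grip in the frame of jar_red_mouth between 0.026 and 0.0322 m and horizontal distance between lid_red_grip and jar_red_mouth below 0.006 m and angle between the z axis of lid_red_grip and the z axis of jar_red_mouth, either way round below 0.06 rad and angle between each of jar_red_mouth, jar_blue_mouth's own z axis and vertical below 0.05 rad and height (world z) of jar_red_mouth below 0.105 m and linear speed of each of jar_red, jar_blue below 0.02 m/s and z of lid_blue_grip in the frame of jar_blue_mouth between 0.026 and 0.0322 m and horizontal distance between lid_blue_grip and jar_blue_mouth below 0.006 m and angle between the z axis of lid_blue_grip and the z axis of jar_blue_mouth, either way round below 0.06 rad and height (world z) of jar_blue_mouth below 0.085 m and distance of lid_yellow_grip from where it was at the start of the episode below 0.025 m); the robot touches nothing.
It fails at once if the red lid or its jar is pressed with over 80 N (contact force between lid_red and jar_red above 80 N).
It fails at once if the blue lid or its jar is pressed with over 80 N (contact force between lid_blue and jar_blue above 80 N).
It fails at once if the red jar is tipped (angle between jar_red_mouth's own z axis and vertical above 0.4 rad).
It fails at once if the blue jar is tipped (angle between jar_blue_mouth's own z axis and vertical above 0.4 rad).
It fails at once if a bystander is shoved more than 40 mm (distance of any of closed_jar, plates, cup, slicer from where it was at the start of the episode above 0.04 m).
It also fails if it takes over 72 s, if anything falls off the work surface, if the arm or the gripper's body presses on something with over 40 N, if the wrist force passes 120 N, or if a joint passes its speed limit or range.

## Working session

There is one attempt and no reset: what is moved stays moved. The work goes in short steps, Python scripts to look and compute and a tool call to move; the robot and the scene stay as the last step left them, time stands still between calls to the robot, and variables do not carry over. Pictures are saved under pics/ and viewed, at most 10 in all, crops included, and the job is handed in when it is done.

Besides the shell and the picture viewer there is one more tool, called after "Emit:" by a JSON object that holds its "fn" and its "kwargs", one argument or row to a line. drive_tool: Moves the arm, as the interface text tells. Its arguments: {"type":"object","properties":{"linear":{"type":"array","items":{"type":"array","items":{"type":"number"}}},"rot":{"type":"array","items":{"type":"array","items":{"type":"number"}}},"jaw":{"type":"array","items":{"type":"number"}},"force":{"type":"number"}},"required":["linear","rot","jaw"]}

```bash
ls; mkdir -p pics; python3 - <<'E'
from station import sensors, read_camera, r
import cv2,numpy as np
for n in("scene","top"):
    c=read_camera(n);cv2.imwrite(f"pics/{n}0.png",c["pixels"]);np.savez(f"pics/{n}0.npz",**c)
    print(n,c["K"].round(1).tolist(),c["R"].round(3).tolist(),c["t"].round(3).tolist())
print(sensors.get_obs())
E
```

```text
pics
scene [[612.9, 0.0, 326.7], [0.0, 612.9, 253.5], [0.0, 0.0, 1.0]] [[0.705, 0.71, 0.008], [0.421, -0.409, -0.81], [-0.571, 0.574, -0.587]] [-0.413, -0.233, 1.818]
top [[479.7, 0.0, 327.5], [0.0, 479.7, 242.5], [0.0, 0.0, 1.0]] [[0.009, -1.0, -0.021], [-0.992, -0.006, -0.128], [0.128, 0.022, -0.992]] [-0.044, 0.633, 1.11]
{'time_s': 0.1, 'joint_pos': array([-1.28080818e+00,  1.16452239e-01,  1.44223205e+00,  1.61260897e-05,
        1.58398832e+00, -3.78034965e-02]), 'qvel': array([-0.00042506, -0.00097317, -0.00256214,  0.00190073,  0.00134178,
       -0.0001589 ]), 'effort': array([ 3.29069480e-03, -7.33661771e+01, -6.33789182e+01, -6.97964106e-05,
        5.18460132e-03, -1.63230879e-05]), 'tcp_pos': array([ 0.21731193, -0.6390716 ,  0.40400545]), 'ee_rot': array([[ 9.46755580e-01,  3.21953080e-01, -2.93351897e-04],
       [ 3.21953208e-01, -9.46755011e-01,  1.03947483e-03],
       [ 5.69297456e-05, -1.07857418e-03, -9.99999417e-01]]), 'wrist_force': array([ 0.20219851, -0.18036017, -0.04192034]), 'ft_torque': array([-0.03717558,  0.045576  ,  0.00706132]), 'grip_force': 0.0, 'grip_width': 0.08522833586368703}
```

View pics/top0.png

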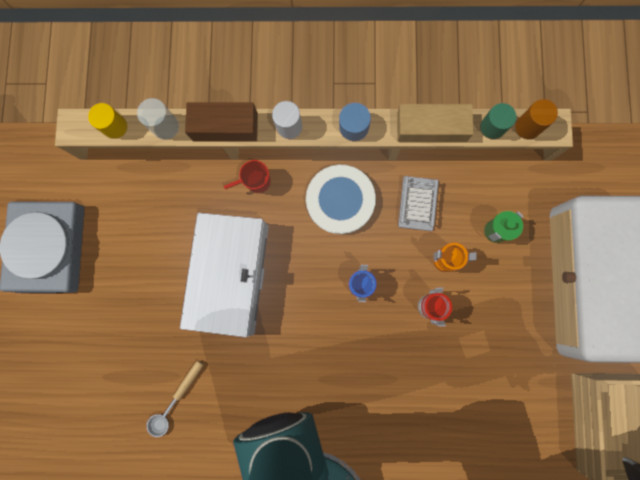

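View pics/scene0.png

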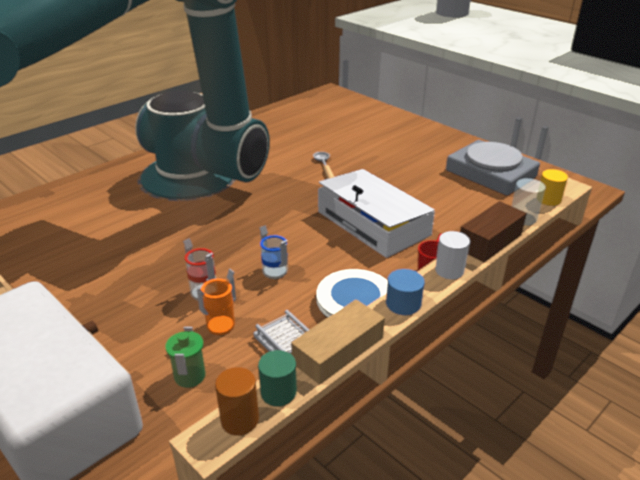

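Top: the blue-band jar is at (362,284), the red-band jar at (437,306), and the orange decoy at (453,257). The red cup at (255,177) and the green closed jar at (508,226) could also be confused with the targets. The tin's flap handle is at (247,275), facing right (world −y). The scene view agrees: red jar (200,268), blue (273,252), orange (218,305).

```bash
cat > h.py <<'E'
import numpy as np,cv2
from station import sensors, read_camera, r
def bp(c,uv,z):
    uv=np.atleast_2d(np.asarray(uv,float));d=np.c_[uv,np.ones(len(uv))]@np.linalg.inv(c["K"]).T@c["R"]
    o=-c["R"].T@c["t"];return o+d*((z-o[2])/d[:,2])[:,None]
def pj(c,X):
    p=np.atleast_2d(X)@c["R"].T+c["t"];p=p@c["K"].T;return p[:,:2]/p[:,2:]
def load(n):return dict(np.load(n))
E
python3 - <<'E'
from h import *
c=load("pics/top0.npz");s=load("pics/scene0.npz")
print("tin",bp(c,[(199,214),(266,219),(248,336),(181,329)],.076).round(3).tolist())
print("handle",bp(c,(246,275),.112).round(3))
for n,uv,z in(("red",(437,306),.104),("blue",(362,284),.084),("or",(453,257),.1)):print(n,bp(c,uv,z).round(3))
a=cv2.resize(c["pixels"][200:345,330:530],None,fx=4,fy=4,interpolation=3)
cv2.imwrite("pics/cropA.png",a)
b=cv2.resize(c["pixels"][205:345,170:280],None,fx=4,fy=4,interpolation=3)
d=cv2.resize(s["pixels"][225:300,170:300],None,fx=2.7,fy=4,interpolation=3)
cv2.imwrite("pics/cropB.png",np.hstack([b,cv2.resize(d,(350,b.shape[0]))]))
E
```

```text
tin [[0.694, 0.263, 0.076], [0.683, 0.104, 0.076], [0.413, 0.139, 0.076], [0.427, 0.293, 0.076]]
handle [[0.549 0.14  0.112]]
red [[ 0.484 -0.285  0.104]]
blue [[ 0.532 -0.12   0.084]]
or [[ 0.594 -0.324  0.1  ]]
```

View pics/cropA.png

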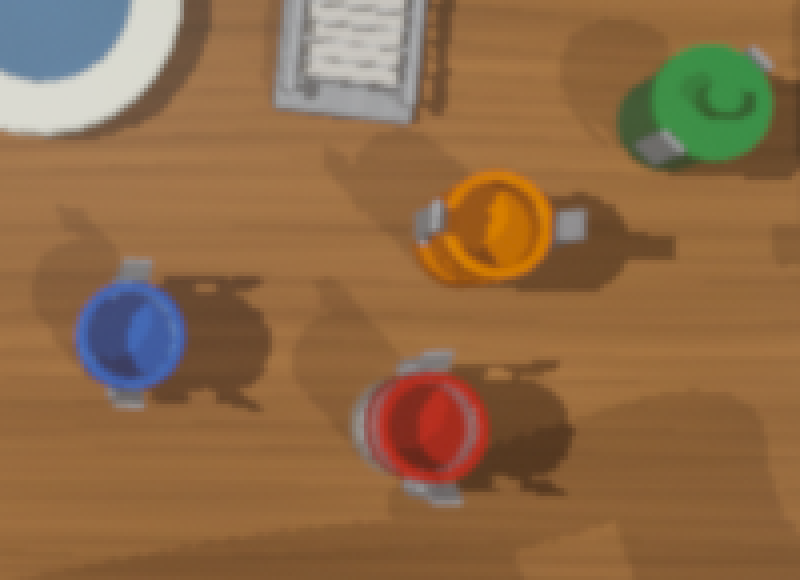

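Crop: the blue ring's centre is at (131,335) and the red ring's at (428,427). Their clips lie up and down in the image (world ±x). The orange jar at (498,225) is the decoy. I'll go over the jars for a closer wrist view.

Emit:
{"fn": "drive_tool", "kwargs": {
  "linear": [
    [20, 42, 5],
    [20, 42, 5],
    [20, 42, 5],
    [20, 42, 5],
    [20, 42, 5],
    [20, 42, 5],
    [20, 42, 5],
    [20, 42, 5],
    [20, 42, 5],
    [20, 42, 5]
  ],
  "rot": [
    [0, 0, 6.5],
    [0, 0, 6.5],
    [0, 0, 6.5],
    [0, 0, 6.5],
    [0, 0, 6.5],
    [0, 0, 6.5],
    [0, 0, 6.5],
    [0, 0, 6.5],
    [0, 0, 6.5],
    [0, 0, 6.5]
  ],
  "jaw": [1, 1, 1, 1, 1, 1, 1, 1, 1, 1]
}}

```text
time_s: 1.1
tcp_pos: [0.4175, -0.2172, 0.4548]
ee_rot: [[0.104, 0.995, 0.0], [0.995, -0.104, -0.0], [-0.0, 0.0, -1.0]]
wrist_force: [0.7, -0.5, 0.2]
grip_width: 0.0855
grip_force: 0.0
```

```bash
python3 - <<'E'
from h import *
c=read_camera("wrist");cv2.imwrite("pics/w1.png",c["pixels"]);np.savez("pics/w1.npz",**c)
o=sensors.get_obs();print(o["tcp_pos"],o["ee_rot"].round(3).tolist(),c["K"].tolist(),(-c["R"].T@c["t"]).round(3),c["R"].round(3).tolist())
print(pj(c,[[.484,-.285,.104],[.532,-.12,.084],[.549,.14,.112]]).round())
E
```

```text
[ 0.41951395 -0.21277522  0.45583645] [[0.093, 0.996, 0.002], [0.996, -0.093, 0.001], [0.002, 0.002, -1.0]] [[377.11686494384594, 0.0, 318.1406384276871], [0.0, 377.11686494384594, 235.24105191899872], [0.0, 0.0, 1.0]] [ 0.425 -0.14   0.425] [[0.995, -0.103, 0.001], [-0.099, -0.946, 0.308], [-0.031, -0.306, -0.951]]
[[ 398.  271.]
 [ 443.   75.]
 [ 489. -441.]]
```

View pics/w1.png

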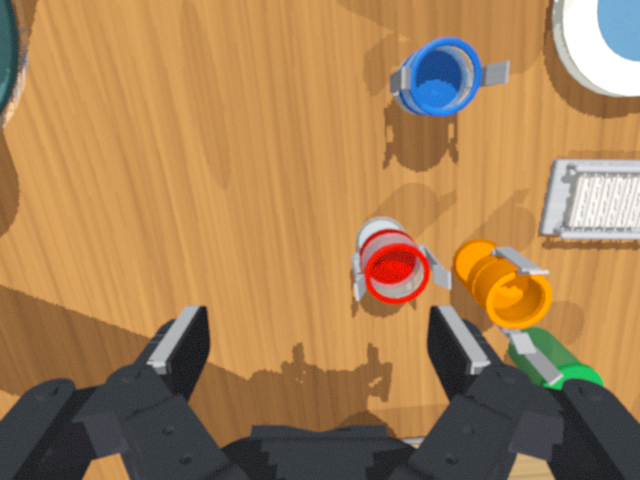

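Wrist: the red ring is at (397,273) and the blue ring at (441,77). Both fall within 2 px of my top-view estimates (398,271) and (443,75), so the jar positions hold. The orange decoy is at (513,297). Next is the tin.

Emit:
{"fn": "drive_tool", "kwargs": {
  "linear": [
    [14, 46, -4],
    [14, 46, -4],
    [14, 46, -4],
    [14, 46, -4],
    [14, 46, -4],
    [14, 46, -4],
    [14, 46, -4],
    [14, 46, -4],
    [0, 0, 0]
  ],
  "rot": [
    [0, 0, 0],
    [0, 0, 0],
    [0, 0, 0],
    [0, 0, 0],
    [0, 0, 0],
    [0, 0, 0],
    [0, 0, 0],
    [0, 0, 0],
    [0, 0, 0]
  ],
  "jaw": [1, 1, 1, 1, 1, 1, 1, 1, 1]
}}

```text
time_s: 2.05
tcp_pos: [0.53, 0.1531, 0.421]
ee_rot: [[0.104, 0.995, -0.002], [0.995, -0.104, 0.0], [0.0, -0.002, -1.0]]
wrist_force: [0.1, -0.3, -1.4]
grip_width: 0.0856
grip_force: 0.0
```

```bash
python3 - <<'E'
from h import *
c=read_camera("wrist");cv2.imwrite("pics/w2.png",c["pixels"]);np.savez("pics/w2.npz",**c)
o=sensors.get_obs();print(o["tcp_pos"],o["ee_rot"].round(3).tolist())
print(pj(c,[[.549,.14,.112],[.694,.263,.076],[.683,.104,.076],[.413,.139,.076]]).round())
t=load("pics/top0.npz");w=load("pics/w1.npz")
for n,cl,z in(("bl",[(508,71),(403,80)],.108),("red",[(444,284),(361,292)],.128)):
    p=bp(w,cl,z);print(n,p.round(3).tolist(),np.degrees(np.arctan2(*(p[0]-p[1])[1::-1])))
for n,cl,z in(("bl",[(137,262),(127,402)],.108),("red",[(432,352),(445,500)],.128)):
    p=bp(t,np.array(cl)/4+[330,200],z);print(n,p.round(3).tolist(),np.degrees(np.arctan2(*(p[0]-p[1])[1::-1])))
E
```

```text
[0.52962286 0.15114708 0.42145753] [[0.105, 0.994, -0.002], [0.994, -0.105, -0.0], [-0.001, -0.002, -1.0]]
[[346. 234.]
 [521.  46.]
 [497. 245.]
 [189. 237.]]
bl [[0.575, -0.124, 0.108], [0.494, -0.122, 0.108]] -1.36719604889847
red [[0.519, -0.291, 0.128], [0.447, -0.291, 0.128]] 0.14379652575782498
bl [[0.573, -0.124, 0.108], [0.495, -0.118, 0.108]] -4.11800484814721
red [[0.523, -0.283, 0.128], [0.444, -0.288, 0.128]] 3.857131967280914
```

View pics/w2.png

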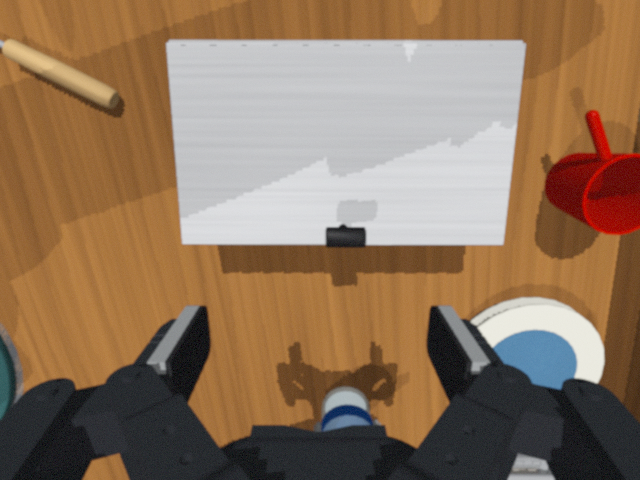

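Wrist: the flap's corners are at (166,40), (525,40), (504,244) and (182,244). The handle bar's centre is at (345,237), and its sides are parallel to the image rows.

```bash
python3 - <<'E'
from h import *
c=load("pics/w2.npz")
p=bp(c,[(166,40),(525,40),(504,244),(182,244)],.076);print(p.round(4).tolist())
for a,b in((0,1),(3,2),(3,0),(2,1)):d=p[b]-p[a];print(np.linalg.norm(d).round(4),np.degrees(np.arctan2(d[1],d[0])).round(2))
print(bp(c,(345.5,237),.108))
E
```

```text
[[0.4285, 0.2947, 0.076], [0.697, 0.2666, 0.076], [0.6889, 0.1042, 0.076], [0.4056, 0.1336, 0.076]]
0.27 -5.98
0.2849 -5.92
0.1627 81.92
0.1626 87.15
[[0.54883891 0.13587427 0.108     ]]
```

```bash
python3 - <<'E'
from h import *
c=load("pics/w2.npz")
# flap frame: x from hinge(0) to front -156, top face z=0.004
O=np.array([[0,.135,.004],[0,-.135,.004],[-.156,-.135,.004],[-.156,.135,.004]])
uv=np.array([(166.5,40),(525,40),(504,244.5),(182,244.5)])
ok,rv,tv,err=cv2.solvePnPGeneric(O,uv,c["K"],None,flags=cv2.SOLVEPNP_IPPE)
for a,t,e in zip(ok and rv,tv,err):
    Rw=c["R"].T@cv2.Rodrigues(a)[0];P=c["R"].T@(t[:,0]-c["t"]);print(Rw.round(3).tolist(),P.round(4),e)
    H=P+Rw@[-.142,0,.036];print("handle",H.round(4),pj(c,H).round(1))
# top-cam handle
t=load("pics/top0.npz");print(pj(t,H))
from scipy.optimize import least_squares
g=t["pixels"].max(2);m=np.zeros_like(g);m[262:288,235:262]=g[262:288,235:262]<60
ys,xs=np.nonzero(m);print("topdark",xs.mean(),ys.mean(),xs.min(),xs.max(),ys.min(),ys.max())
s=load("pics/scene0.npz")
g=s["pixels"].max(2);m=g[175:205,345:370]<60;ys,xs=np.nonzero(m);print("scenedark",xs.mean()+345,ys.mean()+175,ys.min()+175,ys.max()+175,pj(s,H))
E
```

```text
[[0.992, -0.111, 0.059], [-0.094, -0.968, -0.232], [0.083, 0.225, -0.971]] [0.5695 0.2795 0.0847] [226.80043452]
handle [0.4308 0.2846 0.0379] [[188.5  61. ]]
[[0.927, -0.031, 0.375], [-0.05, -0.998, 0.041], [0.372, -0.057, -0.926]] [0.5474 0.2815 0.0862] [238.73563818]
handle [ 0.4293  0.2901 -0.    ] [[198.9  60.2]]
[[192.13726288 326.44444442]]<stdin>:14: RuntimeWarning: Mean of empty slice.
  ret = ret.dtype.type(ret / rcount)
Traceback (most recent call last):
ValueError: zero-size array to reduction operation minimum which has no identity
```

```bash
python3 - <<'E'
from h import *
from scipy.optimize import least_squares
from scipy.spatial.transform import Rotation as Ro
c=load("pics/w2.npz");t=load("pics/top0.npz")
O=np.array([[0,.135,.004],[0,-.135,.004],[-.156,-.135,.004],[-.156,.135,.004]])
uv=np.array([(166.5,40),(525,40),(504,244.5),(182,244.5)])
ut=np.array([(181,329),(199,214),(266,219),(248,336)])
def pose(q):  # hx,hy,hz,yaw,angle ; opening lifts -x side => rotate about +y by angle
    return Ro.from_euler("z",q[3])*Ro.from_euler("y",q[4]),q[:3]
def W(q,X):R,p=pose(q);return R.apply(X)+p
H=[-.142,0,.036]
for zf in(True,False):
    f=lambda q:np.r_[(pj(c,W(q,O))-uv).ravel(),(pj(c,W(q,H))-[345.5,237]).ravel(),(0.7*(pj(t,W(q,O))-ut)).ravel(),1e4*(q[2]-.072)*zf]
    s=least_squares(f,[.56,.28,.072,np.pi/2-.1,.1]);q=s.x
    print(q.round(4),s.fun.round(1),"handle",W(q,H).round(4))
E
```

```text
[0.5628 0.2789 0.072  1.4666 0.1059] [-0.   2.  -0.   1.9 -0.1 -0.7 -0.2 -1.   0.1 -1.8 -0.2 -0.5 -0.7 -0.9
 -2.8 -0.3 -1.1  0.5  0.2] handle [0.5485 0.1423 0.1228]
[0.5627 0.2789 0.0738 1.4667 0.0946] [-1.   1.6  1.1  1.5 -0.2 -0.5 -0.2 -0.7  0.1 -1.1 -0.4 -0.5 -0.9 -1.
 -2.7 -0.3 -1.1  0.5  0. ] handle [0.5484 0.1417 0.123 ]
```

Emit:
{"fn": "drive_tool", "kwargs": {
  "linear": [
    [6, -3, -35],
    [6, -3, -35],
    [7, -3, -35],
    [0, 0, -36],
    [0, 0, 0],
    [0, 0, 0],
    [0, 0, 0],
    [0, 0, 0],
    [0, 0, 0],
    [0, 0, 0]
  ],
  "rot": [
    [0, 0, 0],
    [0, 0, 0],
    [0, 0, 0],
    [0, 0, 0],
    [0, 0, 0],
    [0, 0, 0],
    [0, 0, 0],
    [0, 0, 0],
    [0, 0, 0],
    [0, 0, 0]
  ],
  "jaw": [1, 1, 1, 0, -0.4, -1, -1, -1, -1, -1],
  "force": 40
}}

```text
time_s: 3.1
tcp_pos: [0.5481, 0.1397, 0.2839]
ee_rot: [[0.108, 0.994, 0.001], [0.994, -0.108, -0.0], [-0.0, 0.001, -1.0]]
wrist_force: [-9.4, -4.1, 2.3]
grip_width: 0.0286
grip_force: 43.4
```

```bash
python3 - <<'E'
from h import *
o=sensors.get_obs();print(o["tcp_pos"],o["grip_width"],o["grip_force"],o["wrist_force"],o["joint_pos"].round(2))
# arc in steps
p=o["tcp_pos"];h=np.array([.5628,.2789]);yaw=1.4666
A=np.linspace(.105,1.75,25)
R=np.hypot(.142,.036);a0=np.arctan2(.036,.142)
P=np.array([[-R*np.cos(a+a0),R*np.sin(a+a0)] for a in A])*1000
d=np.diff(P,axis=0)
for x,z in d:print([round(x*np.cos(yaw)),round(x*np.sin(yaw)),round(z)],end=", ")
print((d.sum(0)))
E
```

```text
[0.54810531 0.13968738 0.28393141] 0.028648583039278645 43.4250944852829 [-9.38321866 -4.08597108  2.27187063] [ 0.2  -0.06  1.82 -0.    1.38  0.31]
[0, 4, 9], [0, 4, 9], [1, 5, 9], [1, 6, 8], [1, 6, 8], [1, 7, 7], [1, 7, 7], [1, 8, 6], [1, 8, 6], [1, 8, 5], [1, 9, 5], [1, 9, 4], [1, 9, 4], [1, 10, 3], [1, 10, 2], [1, 10, 2], [1, 10, 1], [1, 10, 0], [1, 10, -1], [1, 10, -1], [1, 10, -2], [1, 10, -3], [1, 9, -3], [1, 9, -4], [198.17931982  82.62479622]
```

Emit:
{"fn": "drive_tool", "kwargs": {
  "linear": [
    [0, 4, 9],
    [0, 4, 9],
    [1, 5, 9],
    [1, 6, 8],
    [1, 6, 8],
    [1, 7, 7],
    [1, 7, 7],
    [1, 8, 6],
    [1, 8, 6],
    [1, 8, 5]
  ],
  "rot": [
    [0, 0, 0],
    [0, 0, 0],
    [0, 0, 0],
    [0, 0, 0],
    [0, 0, 0],
    [0, 0, 0],
    [0, 0, 0],
    [0, 0, 0],
    [0, 0, 0],
    [0, 0, 0]
  ],
  "jaw": [-1, -1, -1, -1, -1, -1, -1, -1, -1, -1]
}}

```text
time_s: 4.1
tcp_pos: [0.5556, 0.2034, 0.3568]
ee_rot: [[0.108, 0.994, -0.003], [0.994, -0.108, -0.001], [-0.001, -0.003, -1.0]]
wrist_force: [-15.4, -6.8, 2.8]
grip_width: 0.0287
grip_force: 41.9
```

Emit:
{"fn": "drive_tool", "kwargs": {
  "linear": [
    [1, 9, 5],
    [1, 9, 4],
    [1, 9, 4],
    [1, 10, 3],
    [1, 10, 2],
    [1, 10, 2],
    [1, 10, 1],
    [1, 10, 0],
    [1, 10, -1],
    [1, 10, -1]
  ],
  "rot": [
    [0, 0, 0],
    [0, 0, 0],
    [0, 0, 0],
    [0, 0, 0],
    [0, 0, 0],
    [0, 0, 0],
    [0, 0, 0],
    [0, 0, 0],
    [0, 0, 0],
    [0, 0, 0]
  ],
  "jaw": [-1, -1, -1, -1, -1, -1, -1, -1, -1, -1]
}}

```text
time_s: 5.1
tcp_pos: [0.5655, 0.3008, 0.3771]
ee_rot: [[0.108, 0.994, -0.001], [0.994, -0.108, 0.001], [0.001, -0.001, -1.0]]
wrist_force: [-12.6, -3.1, 7.4]
grip_width: 0.0288
grip_force: 39.0
```

Emit:
{"fn": "drive_tool", "kwargs": {
  "linear": [
    [1, 10, -2],
    [1, 10, -3],
    [1, 9, -3],
    [1, 9, -4],
    [0, 0, 0],
    [0, 0, 0],
    [0, 0, 0],
    [0, 0, 0],
    [0, 0, 0]
  ],
  "rot": [
    [0, 0, 0],
    [0, 0, 0],
    [0, 0, 0],
    [0, 0, 0],
    [0, 0, 0],
    [0, 0, 0],
    [0, 0, 0],
    [0, 0, 0],
    [0, 0, 0]
  ],
  "jaw": [-1, -1, -1, -1, -1, -1, -1, 0.5, 1]
}}

```text
time_s: 6.0
tcp_pos: [0.5702, 0.3383, 0.364]
ee_rot: [[0.108, 0.994, 0.001], [0.994, -0.108, 0.001], [0.001, 0.001, -1.0]]
wrist_force: [-0.3, 1.0, -0.3]
grip_width: 0.0567
grip_force: 0.0
```

Emit:
{"fn": "drive_tool", "kwargs": {
  "linear": [
    [0, 0, 30],
    [0, 0, 40],
    [-4, -45, 0],
    [-4, -45, 0],
    [-4, -45, 0],
    [-4, -40, 0],
    [0, 0, 0],
    [0, 0, 0]
  ],
  "rot": [
    [0, 0, 0],
    [0, 0, 0],
    [0, 0, 0],
    [0, 0, 0],
    [0, 0, 0],
    [0, 0, 0],
    [0, 0, 0],
    [0, 0, 0]
  ],
  "jaw": [1, 1, 1, 1, 1, 1, 1, 1]
}}

```text
time_s: 6.8
tcp_pos: [0.5543, 0.1623, 0.4335]
ee_rot: [[0.11, 0.994, 0.001], [0.994, -0.11, 0.0], [0.001, 0.001, -1.0]]
wrist_force: [0.4, 0.3, -0.9]
grip_width: 0.0856
grip_force: 0.0
```

```bash
python3 - <<'E'
from h import *
c=read_camera("wrist");np.savez("pics/w3.npz",**c)
t=read_camera("top");np.savez("pics/t3.npz",**t)
print(sensors.get_obs()["tcp_pos"])
b=cv2.resize(t["pixels"][190:350,160:290],None,fx=3,fy=3,interpolation=3)
im=np.zeros((600,800,3),np.uint8);im[:480,:400]=c["pixels"][:,120:520];im[:480,400:790]=b
cv2.imwrite("pics/v3.png",im)
E
```

```text
[0.55441229 0.16352584 0.43297768]
```

View pics/v3.png

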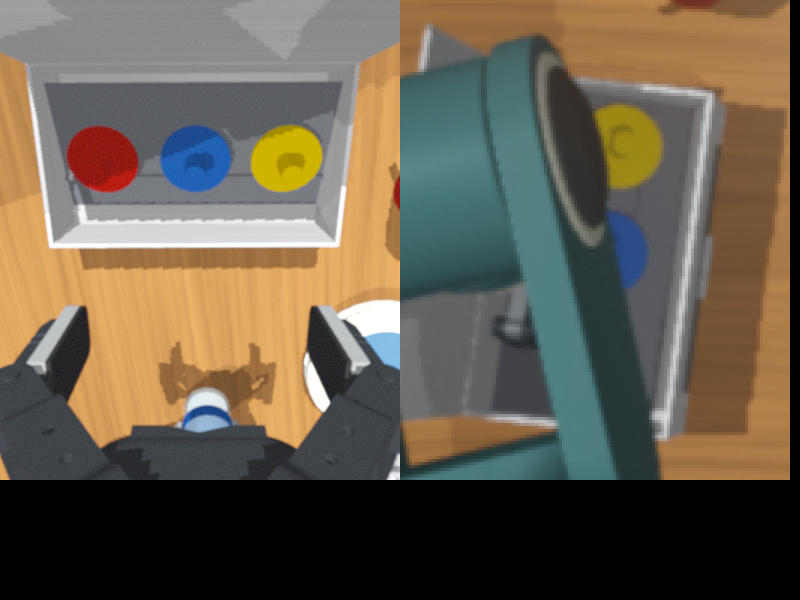

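The wrist half shows, left to right, the red lid at (102,159), blue at (196,158) and yellow at (287,158). Add 120 to each column for the full image. The flap stands open behind them, and its handle is no longer held.

```bash
cat > lid.py <<'E'
from h import *
from scipy.optimize import least_squares
c=load("pics/w3.npz")
hsv=cv2.cvtColor(c["pixels"],cv2.COLOR_BGR2HSV)
yaw=1.4666;tx=np.array([np.cos(yaw),np.sin(yaw),0]);ty=np.array([-tx[1],tx[0],0]);C=np.array([.5628,.2789,0])-.08*tx
n=-np.sin(.35)*tx+[0,0,np.cos(.35)];u=np.cos(.35)*tx+[0,0,np.sin(.35)]
w=np.linspace(0,2*np.pi,180)[:,None]
circ=lambda r,h:r*(np.cos(w)*u+np.sin(w)*ty)+h*n
S=np.vstack([circ(.034,-.022),circ(.034,-.029),circ(.01,.006)])
B={}
for k,(lo,hi,x) in dict(red=(170,8,222),blue=(105,125,316),yellow=(22,35,407)).items():
    h=hsv[...,0];m=((h>lo)|(h<hi)) if lo>hi else ((h>=lo)&(h<=hi))
    m&=(hsv[...,1]>110)&(hsv[...,2]>60);mm=np.zeros_like(m);mm[110:205,x-50:x+50]=m[110:205,x-50:x+50]
    nl,lab,st,_=cv2.connectedComponentsWithStats(mm.astype(np.uint8));i=1+st[1:,4].argmax()
    x0,y0,ww,hh=st[i,:4];B[k]=np.array([x0-.5,y0-.5,x0+ww-.5,y0+hh-.5])
    print(k,B[k],st[i,4])
bb=lambda g:(lambda p:np.r_[p.min(0),p.max(0)])(pj(c,g+S))
if __name__=="__main__":
    G=lambda q,i:C+q[0]*tx+(q[1]+.085*i)*ty+[0,0,q[2]]
    f=lambda q:np.r_[tuple(bb(G(q,i))-B[k] for k,i in(("red",1),("blue",0),("yellow",-1)))]
    s=least_squares(f,[-.01,0,.05]);print(s.x.round(4),s.fun.round(1))
    for k,i in(("red",1),("blue",0),("yellow",-1)):print(k,G(s.x,i).round(4),"tcp",(G(s.x,i)+.155*n).round(4))
    print("n",n.round(4))
E
python3 lid.py
```

```text
red [186.5 125.5 258.5 192.5] 3728
blue [279.5 124.5 350.5 191.5] 3714
yellow [370.5 124.5 442.5 191.5] 3761
[-0.0097 -0.0007  0.0671] [ 0.2 -1.2  2.7  1.  -1.2 -0.7  0.5  1.5 -2.3 -1.3 -0.   1. ]
red [0.4697 0.1985 0.0671] tcp [0.4641 0.1456 0.2127]
blue [0.5542 0.1896 0.0671] tcp [0.5487 0.1368 0.2127]
yellow [0.6388 0.1808 0.0671] tcp [0.6332 0.1279 0.2127]
n [-0.0357 -0.341   0.9394]
```

Emit:
{"fn": "drive_tool", "kwargs": {
  "linear": [
    [-2, -12, -40],
    [-2, -12, -40],
    [-2, -12, -41],
    [-2, -12, -41],
    [0, 0, 0],
    [0, 0, 0]
  ],
  "rot": [
    [5, -0.5, 0],
    [5, -0.5, 0],
    [5, -0.5, 0],
    [5, -0.5, 0],
    [0, 0, 0],
    [0, 0, 0]
  ],
  "jaw": [0, 0, 0, 0, 0, 0],
  "force": 60
}}

```text
time_s: 7.5
tcp_pos: [0.5467, 0.1156, 0.2716]
ee_rot: [[0.102, 0.994, 0.033], [0.934, -0.107, 0.34], [0.341, -0.004, -0.94]]
wrist_force: [1.0, 0.3, 1.3]
grip_width: 0.0424
grip_force: 0.0
```

```bash
python3 - <<'E'
from h import *
c=read_camera("wrist");np.savez("pics/w4.npz",**c)
t=sensors.get_obs();print(t["tcp_pos"],t["ee_rot"][:,2].round(4),t["ee_rot"][:,1].round(4),t["grip_width"])
print("grasp pt",t["tcp_pos"]+.155*t["ee_rot"][:,2])
cv2.imwrite("pics/v4.png",c["pixels"])
g=np.array([.5542,.1896,.0671]);n=np.array([-.0357,-.341,.9394])
print(pj(c,[g+.006*n,g,g-.022*n]).round(1))
E
```

```text
[0.54701847 0.11586818 0.2730056 ] [ 0.0353  0.3402 -0.9397] [ 0.9943 -0.1069 -0.0014] 0.04265537068481994
grasp pt [0.5524871  0.16860602 0.12735598]
[[319.3 270.2]
 [319.3 265.7]
 [319.3 251.4]]
```

View pics/v4.png

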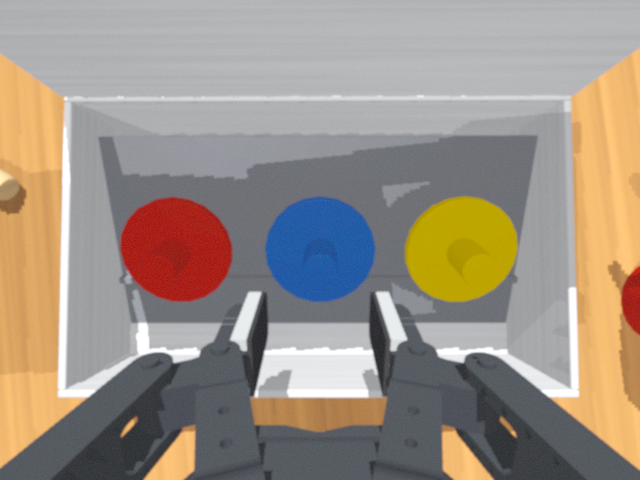

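Wrist: the blue disc is centred at (320,249) with its knob top at (320,267). The red disc is at (176,249) and the yellow at (461,249). I'll refit with this nearer view.

```bash
sed -e 's#pics/w3#pics/w4#; s/x=222//; s/(170,8,222)/(170,8,176)/; s/(105,125,316)/(105,125,320)/; s/(22,35,407)/(22,35,461)/; s/110:205/170:320/g; s/x-50:x+50/x-65:x+65/g' lid.py > lid2.py; python3 lid2.py
```

```text
red [119.5 196.5 231.5 301.5] 9112
blue [264.5 196.5 374.5 301.5] 9000
yellow [404.5 195.5 517.5 301.5] 9252
[-0.0104 -0.0003  0.0644] [ 0.5 -1.5  4.8  2.1 -2.6 -2.   0.7  1.8 -3.5 -1.5  0.2  1.4]
red [0.4691 0.1978 0.0644] tcp [0.4636 0.1449 0.21  ]
blue [0.5537 0.1889 0.0644] tcp [0.5481 0.1361 0.21  ]
yellow [0.6382 0.1801 0.0644] tcp [0.6327 0.1272 0.21  ]
n [-0.0357 -0.341   0.9394]
```

Emit:
{"fn": "drive_tool", "kwargs": {
  "linear": [
    [0.5, 8, -22],
    [0.5, 8, -22],
    [0, 5, -15],
    [0, 0, 0],
    [0, 0, 0],
    [0, 0, 0],
    [0, 0, 0],
    [0, 0, 0]
  ],
  "rot": [
    [0, 0, 0],
    [0, 0, 0],
    [0, 0, 0],
    [0, 0, 0],
    [0, 0, 0],
    [0, 0, 0],
    [0, 0, 0],
    [0, 0, 0]
  ],
  "jaw": [0, 0, 0, 0, -1, -1, -1, -1]
}}

```text
time_s: 8.35
tcp_pos: [0.5478, 0.1358, 0.2133]
ee_rot: [[0.102, 0.994, 0.036], [0.933, -0.108, 0.342], [0.344, -0.001, -0.939]]
wrist_force: [0.1, -0.2, 7.1]
grip_width: 0.0175
grip_force: 58.6
```

Emit:
{"fn": "drive_tool", "kwargs": {
  "linear": [
    [-0.5, -5, 14],
    [-1, -12, 34],
    [-1, -10, 40],
    [0, -10, 45],
    [0, 0, 0],
    [0, 0, 0]
  ],
  "rot": [
    [0, 0, 0],
    [0, 0, 0],
    [0, 0, 0],
    [0, 0, 0],
    [0, 0, 0],
    [0, 0, 0]
  ],
  "jaw": [-1, -1, -1, -1, -1, -1],
  "force": 110
}}

```text
time_s: 8.95
tcp_pos: [0.5447, 0.0984, 0.3466]
ee_rot: [[0.102, 0.994, 0.037], [0.933, -0.108, 0.342], [0.344, -0.0, -0.939]]
wrist_force: [-0.4, 1.1, -1.2]
grip_width: 0.0156
grip_force: 107.8
```

```bash
python3 - <<'E'
from h import *
c=read_camera("wrist");np.savez("pics/w5.npz",**c)
t=sensors.get_obs();print(t["tcp_pos"],t["grip_width"],t["grip_force"],t["wrist_force"],t["ee_rot"].round(3).tolist())
cv2.imwrite("pics/v5.png",c["pixels"])
R=t["ee_rot"];g=t["tcp_pos"]+.155*R[:,2];w=np.linspace(0,2*np.pi,180)[:,None]
for d in(.022,.029):
    p=pj(c,g+R[:,2]*d+.034*(np.cos(w)*R[:,0]+np.sin(w)*R[:,1]));print(p.min(0).round(1),p.max(0).round(1),p.mean(0))
hsv=cv2.cvtColor(c["pixels"],cv2.COLOR_BGR2HSV);m=(hsv[...,0]>=105)&(hsv[...,0]<=125)&(hsv[...,1]>110)&(hsv[...,2]>40)
n,l,s,ce=cv2.connectedComponentsWithStats(m.astype(np.uint8));print(s[1:][s[1:,4]>300],ce[1:][s[1:,4]>300])
E
```

```text
[0.54456595 0.09862162 0.34501218] 0.015265867507740751 107.83445835113525 [-1.07584976  0.39087953 -1.72959333] [[0.103, 0.994, 0.035], [0.934, -0.108, 0.342], [0.344, -0.003, -0.939]]
[240.3 226.9] [395.1 366.2] [317.72123455 298.33175362]
[243.3 222.2] [392.1 357. ] [317.69798073 291.26263063]
[[ 247  225  147  136 9989]] [[318.00660727 288.04965462]]
```

View pics/v5.png

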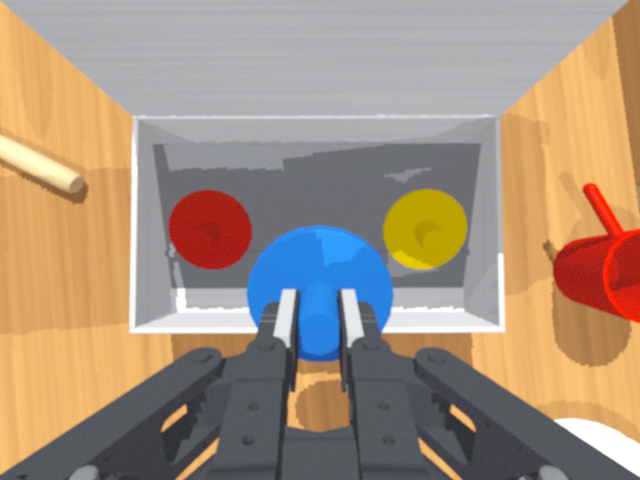

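The blue lid is held squarely: its disc spans x 247–394 and y 225–361, about as expected. Red and yellow are still in place. Next are the jar positions and the turn to reach them.

```bash
cat > jars.py <<'E'
from h import *
from scipy.optimize import minimize
# ring fit: maximise colour saturation along the gasket ring (r 25..29 mm) minus outside, in top0 and w1
w=np.linspace(0,2*np.pi,120)
def ring(ims,col,p0,z):
    from scipy.ndimage import map_coordinates as mc
    S=[]
    for c in ims:
        b=cv2.GaussianBlur(c["pixels"],(0,0),.7).astype(float)
        S.append((c,b[...,col]-np.delete(b,col,2).max(2)))
    def val(p,only=None):
        v=0
        for i,(c,s) in enumerate(S):
            if only is not None and i!=only:continue
            for rr,k in((.026,1),(.028,1),(.033,-1),(.0345,-1)):
                u=pj(c,np.c_[p[0]+rr*np.cos(w),p[1]+rr*np.sin(w),np.full(120,z)]);v+=k*mc(s,[u[:,1],u[:,0]],order=1).mean()
        return v
    out=[]
    for o in(None,)+tuple(range(len(S))):
        out.append(minimize(lambda p:-val(p,o),p0,method="Nelder-Mead",options=dict(initial_simplex=np.array(p0)+[[0,0],[.006,0],[0,.006]])).x)
    return np.array(out).round(4)
if __name__=="__main__":
    ims=[load("pics/top0.npz"),load("pics/w1.npz")]
    print("red",ring(ims,2,[.484,-.285],.104).tolist());print("blue",ring(ims,0,[.532,-.12],.084).tolist())
E
python3 jars.py; python3 - <<'E'
from h import *
from scipy.spatial.transform import Rotation as Ro
o=sensors.get_obs();a=np.radians(-92.5);y=np.array([np.cos(a),np.sin(a),0]);z=np.array([0,0,-1.]);T=np.c_[np.cross(y,z),y,z]
print(np.degrees(Ro.from_matrix(T@o["ee_rot"].T).as_rotvec()),o["joint_pos"].round(2),o["tcp_pos"])
E
```

```text
red [[0.4832, -0.2882], [0.4835, -0.287], [0.4831, -0.2886]]
blue [[0.5339, -0.1215], [0.5337, -0.1201], [0.5338, -0.1223]]
[-14.52379105  16.66346706 -85.30392831] [ 0.06 -0.15  1.81  0.35  1.43  0.13] [0.54456595 0.09862162 0.34501218]
```

Emit:
{"fn": "drive_tool", "kwargs": {
  "linear": [
    [-1, -20, 0],
    [-1, -20, 0],
    [-1, -20, 0],
    [-1, -20, 0],
    [-1, -20, 0],
    [-1, -20, 0],
    [-1, -20, 0],
    [-1, -20, 0],
    [-1, -20, 0],
    [-1, -20, 0]
  ],
  "rot": [
    [-1.32, 1.515, -7.755],
    [-1.32, 1.515, -7.755],
    [-1.32, 1.515, -7.755],
    [-1.32, 1.515, -7.755],
    [-1.32, 1.515, -7.755],
    [-1.32, 1.515, -7.755],
    [-1.32, 1.515, -7.755],
    [-1.32, 1.515, -7.755],
    [-1.32, 1.515, -7.755],
    [-1.32, 1.515, -7.755]
  ],
  "jaw": [-1, -1, -1, -1, -1, -1, -1, -1, -1, -1]
}}

```text
time_s: 10.0
tcp_pos: [0.5345, -0.1017, 0.3433]
ee_rot: [[0.996, 0.087, 0.022], [0.086, -0.996, 0.025], [0.024, -0.023, -0.999]]
wrist_force: [-0.1, 0.0, -0.7]
grip_width: 0.0157
grip_force: 107.7
```

Emit:
{"fn": "drive_tool", "kwargs": {
  "linear": [
    [0, -20, -15],
    [0, 0, 0],
    [0, 0, 0],
    [0, 0, 0]
  ],
  "rot": [
    [-1.32, 1.515, -7.755],
    [0, 0, 0],
    [0, 0, 0],
    [0, 0, 0]
  ],
  "jaw": [-1, -1, -1, -1]
}}

```text
time_s: 10.4
tcp_pos: [0.5348, -0.1205, 0.3296]
ee_rot: [[0.999, -0.041, 0.0], [-0.041, -0.999, 0.001], [0.0, -0.001, -1.0]]
wrist_force: [0.8, 1.0, -0.4]
grip_width: 0.0157
grip_force: 107.8
```

```bash
python3 - <<'E'
from h import *
c=read_camera("wrist");np.savez("pics/w6.npz",**c);cv2.imwrite("pics/v6.png",c["pixels"])
t=sensors.get_obs();print(t["tcp_pos"],t["grip_force"],t["wrist_force"],t["ee_rot"].round(4).tolist(),t["joint_pos"].round(2))
print(pj(c,[[.534,-.1213,.084]]))
E
```

```text
[ 0.53487264 -0.12044719  0.32983936] 107.84037351608276 [-0.3166285   0.10743524 -0.13494526] [[0.9992, -0.0411, 0.0005], [-0.0411, -0.9992, 0.001], [0.0005, -0.001, -1.0]] [-0.27 -0.13  1.81  0.    1.46  1.34]
[[318.15560212 250.11040808]]
```

View pics/v6.png

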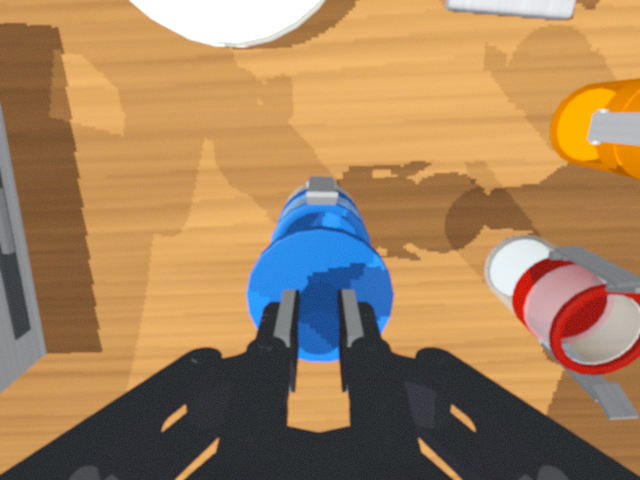

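Wrist: the lid disc is centred at (320,294) with the jar's far clip at (321,190), in line and not rotated, so I'll lower.

Emit:
{"fn": "drive_tool", "kwargs": {
  "linear": [
    [-1, -1, -15],
    [0, 0, -15],
    [0, 0, -8],
    [0, 0, -4],
    [0, 0, -4],
    [0, 0, -3],
    [0, 0, 0]
  ],
  "rot": [
    [0, 0, 0],
    [0, 0, 0],
    [0, 0, 0],
    [0, 0, 0],
    [0, 0, 0],
    [0, 0, 0],
    [0, 0, 0]
  ],
  "jaw": [-1, -1, -1, -1, -1, -1, -1]
}}

```text
time_s: 11.15
tcp_pos: [0.5338, -0.1221, 0.2802]
ee_rot: [[0.999, -0.043, -0.0], [-0.043, -0.999, 0.001], [-0.0, -0.001, -1.0]]
wrist_force: [2.0, -1.4, -3.1]
grip_width: 0.0159
grip_force: 107.8
```

Emit:
{"fn": "drive_tool", "kwargs": {
  "linear": [
    [0, 0, -2],
    [0, 0, -2],
    [0, 0, -2],
    [0, 0, -1],
    [0, 0, 0]
  ],
  "rot": [
    [0, 0, 0],
    [0, 0, 0],
    [0, 0, 0],
    [0, 0, 0],
    [0, 0, 0]
  ],
  "jaw": [-1, -1, -1, -1, -1]
}}

```text
time_s: 11.65
tcp_pos: [0.5341, -0.1221, 0.275]
ee_rot: [[0.999, -0.043, 0.002], [-0.043, -0.999, 0.0], [0.002, -0.0, -1.0]]
wrist_force: [-1.2, -0.3, 12.1]
grip_width: 0.0157
grip_force: 109.4
```

Emit:
{"fn": "drive_tool", "kwargs": {
  "linear": [
    [0, 0, -1],
    [0, 0, -1],
    [0, 0, -1],
    [0, 0, -1],
    [0, 0, 0]
  ],
  "rot": [
    [0, 0, 0],
    [0, 0, 0],
    [0, 0, 0],
    [0, 0, 0],
    [0, 0, 0]
  ],
  "jaw": [-1, -1, -1, -1, -1]
}}

```text
time_s: 12.15
tcp_pos: [0.5343, -0.1222, 0.2729]
ee_rot: [[0.999, -0.043, 0.004], [-0.043, -0.999, -0.0], [0.004, 0.0, -1.0]]
wrist_force: [-6.3, 1.1, 30.3]
grip_width: 0.0156
grip_force: 111.8
```

Emit:
{"fn": "drive_tool", "kwargs": {
  "linear": [
    [0, 0, -1],
    [0, 0, -1],
    [0, 0, 0]
  ],
  "rot": [
    [0, 0, 0],
    [0, 0, 0],
    [0, 0, 0]
  ],
  "jaw": [-1, -1, -1]
}}

```text
time_s: 12.45
tcp_pos: [0.5346, -0.1223, 0.2728]
ee_rot: [[0.999, -0.043, 0.006], [-0.043, -0.999, -0.001], [0.006, 0.0, -1.0]]
wrist_force: [-10.6, 2.3, 44.8]
grip_width: 0.0157
grip_force: 113.5
```

The force rises without travel at TCP z = 0.273. Before pressing harder, I'll check in the scene camera whether the lid is seated.

```bash
python3 - <<'E'
from h import *
c=read_camera("scene");np.savez("pics/s7.npz",**c);np.savez("pics/t7.npz",**read_camera("top"))
t=sensors.get_obs();print(t["tcp_pos"],t["wrist_force"])
u=pj(c,[.534,-.1213,.1])[0];x,y=int(u[0]),int(u[1]);print(u)
a=c["pixels"][y-32:y+43,x-25:x+25];a=cv2.resize(a,None,fx=8,fy=8,interpolation=cv2.INTER_NEAREST)
b=a.copy();w=np.linspace(0,2*np.pi,60)
def dr(r,z,col):
    for p in (pj(c,np.c_[.534+r*np.cos(w),-.1213+r*np.sin(w),0*w+z])-[x-25,y-32]+.5)*8:cv2.circle(b,tuple(int(v) for v in p),1,col,-1)
dr(.03,.08,(0,255,255));dr(.03,0,(0,255,255))       # rim, base
g=t["tcp_pos"][2]-.155
dr(.034,g-.022,(255,255,255));dr(.034,g-.029,(0,0,255));dr(.01,g+.006,(0,255,0))
cv2.imwrite("pics/v7.png",np.hstack([a,b]))
E
```

```text
[ 0.53457288 -0.12226872  0.27281375] [-12.12436658   1.77186669  44.97867638]
[272.5215572  236.12768999]
```

View pics/v7.png

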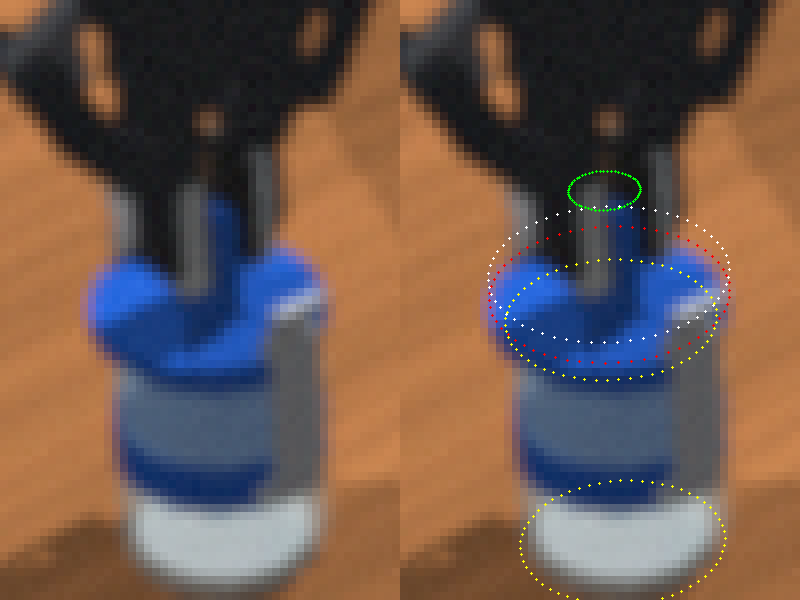

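The scene crop shows the disc low on the jar, and the +x hook at (300,300) looks like it is over the disc's edge. I'll unload and then read the height.

Emit:
{"fn": "drive_tool", "kwargs": {
  "linear": [
    [0, 0, 2],
    [0, 0, 2],
    [0, 0, 1],
    [0, 0, 0],
    [0, 0, 0]
  ],
  "rot": [
    [0, 0, 0],
    [0, 0, 0],
    [0, 0, 0],
    [0, 0, 0],
    [0, 0, 0]
  ],
  "jaw": [-1, -1, -1, -1, -1]
}}

```text
time_s: 13.05
tcp_pos: [0.5341, -0.1222, 0.2746]
ee_rot: [[0.999, -0.044, 0.003], [-0.044, -0.999, -0.0], [0.003, 0.0, -1.0]]
wrist_force: [-3.2, -1.1, 16.1]
grip_width: 0.0155
grip_force: 109.8
```

Emit:
{"fn": "drive_tool", "kwargs": {
  "linear": [
    [0, 0, 1],
    [0, 0, 1],
    [0, 0, 1],
    [0, 0, 0],
    [0, 0, 0]
  ],
  "rot": [
    [0, 0, 0],
    [0, 0, 0],
    [0, 0, 0],
    [0, 0, 0],
    [0, 0, 0]
  ],
  "jaw": [-1, -1, -1, -1, -1]
}}

```text
time_s: 13.55
tcp_pos: [0.5338, -0.122, 0.2754]
ee_rot: [[0.999, -0.043, -0.0], [-0.043, -0.999, 0.001], [-0.0, -0.001, -1.0]]
wrist_force: [1.6, 1.3, -0.4]
grip_width: 0.0159
grip_force: 108.1
```

Emit:
{"fn": "drive_tool", "kwargs": {
  "linear": [
    [0, 0, 1],
    [0, 0, 1],
    [0, 0, 0],
    [0, 0, 0]
  ],
  "rot": [
    [0, 0, 0],
    [0, 0, 0],
    [0, 0, 0],
    [0, 0, 0]
  ],
  "jaw": [-1, -1, -1, -1]
}}

```text
time_s: 13.95
tcp_pos: [0.5337, -0.1221, 0.2774]
ee_rot: [[0.999, -0.043, -0.0], [-0.043, -0.999, 0.001], [-0.0, -0.001, -1.0]]
wrist_force: [-0.5, 0.3, -6.7]
grip_width: 0.0156
grip_force: 107.7
```

The −6.7 N pull with the tool raised 2 mm equals the jar's weight, so the jar hangs from the lid and the clips hold. I'll set it down, give it a short press, release, and rise.

Emit:
{"fn": "drive_tool", "kwargs": {
  "linear": [
    [0, 0, -2],
    [0, 0, -2],
    [0, 0, -2],
    [0, 0, -2],
    [0, 0, 2],
    [0, 0, 2],
    [0, 0, 1.5],
    [0, 0, 0],
    [0, 0, 0],
    [0, 0, 0]
  ],
  "rot": [
    [0, 0, 0],
    [0, 0, 0],
    [0, 0, 0],
    [0, 0, 0],
    [0, 0, 0],
    [0, 0, 0],
    [0, 0, 0],
    [0, 0, 0],
    [0, 0, 0],
    [0, 0, 0]
  ],
  "jaw": [-1, -1, -1, -1, -1, -1, -1, -1, 0, 0]
}}

```text
time_s: 14.95
tcp_pos: [0.5338, -0.122, 0.275]
ee_rot: [[0.999, -0.043, 0.0], [-0.043, -0.999, 0.001], [0.0, -0.001, -1.0]]
wrist_force: [0.2, 0.1, -0.0]
grip_width: 0.0427
grip_force: 0.0
```

Emit:
{"fn": "drive_tool", "kwargs": {
  "linear": [
    [0, 0, 10],
    [0, 0, 30],
    [0, 0, 40],
    [-10, 0, 45],
    [-20, 0, 35],
    [0, 0, 0],
    [0, 0, 0]
  ],
  "rot": [
    [0, 0, 0],
    [0, 0, 0],
    [0, 0, 0],
    [0, 0, 0],
    [0, 0, 0],
    [0, 0, 0],
    [0, 0, 0]
  ],
  "jaw": [0, 0, 0, 0, 0, 0, 0]
}}

```text
time_s: 15.65
tcp_pos: [0.5035, -0.122, 0.4365]
ee_rot: [[0.999, -0.044, 0.002], [-0.044, -0.999, 0.0], [0.002, -0.0, -1.0]]
wrist_force: [0.2, 0.2, -0.4]
grip_width: 0.0428
grip_force: 0.0
```

```bash
python3 - <<'E'
from h import *
from scipy.optimize import least_squares
c=read_camera("wrist");np.savez("pics/w8.npz",**c);s=read_camera("scene");np.savez("pics/s8.npz",**s)
t=sensors.get_obs();print(t["tcp_pos"],t["grip_width"],t["wrist_force"])
w=np.linspace(0,2*np.pi,180)
def blob(c,p):
    h=cv2.cvtColor(c["pixels"],cv2.COLOR_BGR2HSV);m=((h[...,0]>=105)&(h[...,0]<=125)&(h[...,1]>130)&(h[...,2]>60)).astype(np.uint8)
    n,l,st,ce=cv2.connectedComponentsWithStats(m);i=[k for k in range(1,n) if st[k,4]>150];
    return [(st[k].tolist(),ce[k].round(1).tolist()) for k in i]
for n,c in(("w",c),("s",s)):
    print(n,blob(c,0))
    for g in(.111,.115,.119):
        p=pj(c,np.c_[.5338+.034*np.cos(w),-.122+.034*np.sin(w),0*w+g-.022]);k=pj(c,[.5338,-.122,g+.006])[0]
        print(g,"disc top bb",p.min(0).round(1),p.max(0).round(1),"knob",k.round(1))
E
```

```text
[ 0.503938   -0.12202064  0.43431232] 0.042673650222798024 [ 0.349929   -0.39117959  0.06474328]
w [([281, 138, 79, 77, 2191], [323.7, 174.1])]
0.111 disc top bb [274.9 132.7] [355.8 213.7] knob [315.1 180. ]
0.115 disc top bb [274.4 132.9] [356.2 214.9] knob [315.  180.9]
0.119 disc top bb [273.8 133.1] [356.7 216.1] knob [315.  181.8]
s [([258, 229, 27, 24, 410], [270.1, 240.9])]
0.111 disc top bb [257.4 231.9] [287.4 248.9] knob [271.9 230. ]
0.115 disc top bb [257.3 230.4] [287.4 247.5] knob [271.8 228.5]
0.119 disc top bb [257.2 229. ] [287.3 246. ] knob [271.7 227. ]
```

```bash
cat > disc.py <<'E'
from h import *
from scipy.optimize import minimize
from scipy.ndimage import map_coordinates as mc
w=np.linspace(0,2*np.pi,180);w=w[np.abs(np.cos(w))<.82]
def fit(ims,col,p0,z,r=.034,sgn=1):
    S=[(c,(lambda b:(b[...,col]-np.delete(b,col,2).max(2))/(b.max(2)+20))(cv2.GaussianBlur(c["pixels"],(0,0),.8).astype(float))) for c in ims]
    def val(p):
        v=0
        for c,s in S:
            for d,k in((-.003,1),(-.0015,1),(.0015,-1),(.003,-1)):
                u=pj(c,np.c_[p[0]+(r+d)*np.cos(w),p[1]+(r+d)*np.sin(w),np.full(len(w),z)]);v+=k*mc(s,[u[:,1],u[:,0]],order=1).mean()
        return v
    m=minimize(lambda p:-val(p),p0,method="Nelder-Mead",options=dict(initial_simplex=np.array(p0)+[[-.003,-.003],[.004,0],[0,.004]]))
    return m.x.round(4).tolist(),round(-m.fun,3)
if __name__=="__main__":
    W,s=load("pics/w8.npz"),load("pics/s8.npz")
    t=read_camera("top");np.savez("pics/t8.npz",**t)
    for z in(.083,.086,.089,.093,.097):print(z,"w",fit([W],0,[.5338,-.122],z),"s",fit([s],0,[.5338,-.122],z),"t",fit([t],0,[.5338,-.122],z))
E
python3 disc.py
```

```text
0.083 w ([0.5298, -0.1257], np.float64(1.428)) s ([0.5247, -0.1189], np.float64(0.73)) t ([0.5422, -0.1227], np.float64(0.057))
0.086 w ([0.5303, -0.1257], np.float64(1.536)) s ([0.5281, -0.1217], np.float64(0.743)) t ([0.5421, -0.1227], np.float64(0.057))
0.089 w ([0.5307, -0.1257], np.float64(1.609)) s ([0.532, -0.1247], np.float64(0.757)) t ([0.542, -0.1226], np.float64(0.057))
0.093 w ([0.5314, -0.1256], np.float64(1.655)) s ([0.5368, -0.1285], np.float64(0.774)) t ([0.5343, -0.1203], np.float64(0.055))
0.097 w ([0.5321, -0.1257], np.float64(1.641)) s ([0.5415, -0.1323], np.float64(0.79)) t ([0.5341, -0.1202], np.float64(0.055))
```

Wrist and scene agree on a disc top of about 0.088 at (0.531,−0.125), which means the lid is fully home. It also shows I gripped the blue knob about 9 mm high, so I'll refit red on its size alone.

```bash
for f in lid lid2; do cat > f.py <<E
from $f import *
for k,i in(("red",1),("blue",0)):
    g0=C-.01*tx+.085*i*ty+[0,0,.06]
    s=least_squares(lambda g:bb(g)-B[k],g0);print(k,s.x.round(4),s.fun.round(1),"tcp",(s.x+.155*n).round(4))
E
python3 f.py; done; python3 - <<'E'
from h import *
from scipy.spatial.transform import Rotation as Ro
o=sensors.get_obs();n=np.array([-.0357,-.341,.9394]);y=np.array([.9945,-.1039,0]);T=np.c_[np.cross(y,-n),y,-n]
print(np.degrees(Ro.from_matrix(T@o["ee_rot"].T).as_rotvec()),o["tcp_pos"])
E
```

```text
red [186.5 125.5 258.5 192.5] 3728
blue [279.5 124.5 350.5 191.5] 3714
yellow [370.5 124.5 442.5 191.5] 3761
red [0.4651 0.1976 0.0549] [-0.1  0.1  0.1 -0.1] tcp [0.4596 0.1447 0.2005]
blue [0.5544 0.1888 0.0566] [ 0.2 -0.2 -0.2  0.2] tcp [0.5489 0.136  0.2022]
red [119.5 196.5 231.5 301.5] 9112
blue [264.5 196.5 374.5 301.5] 9000
yellow [404.5 195.5 517.5 301.5] 9252
red [0.4643 0.1985 0.0559] [-0.1  0.1  0.1 -0.1] tcp [0.4588 0.1457 0.2015]
blue [0.5542 0.1888 0.0569] [ 0.2 -0.2 -0.2  0.2] tcp [0.5487 0.136  0.2025]
[ 14.4325187  -16.83566091  85.5412442 ] [ 0.50403246 -0.12204753  0.43397134]
```

Emit:
{"fn": "drive_tool", "kwargs": {
  "linear": [
    [-4, 22, -15],
    [-4, 22, -15],
    [-4, 22, -15],
    [-4, 22, -15],
    [-4, 22, -16],
    [-4, 22, -16],
    [-4, 22, -16],
    [-4, 23, -16],
    [-5, 23, -16],
    [-5, 23, -17]
  ],
  "rot": [
    [1.312, -1.53, 7.777],
    [1.312, -1.53, 7.777],
    [1.312, -1.53, 7.777],
    [1.312, -1.53, 7.777],
    [1.312, -1.53, 7.777],
    [1.312, -1.53, 7.777],
    [1.312, -1.53, 7.777],
    [1.312, -1.53, 7.777],
    [1.312, -1.53, 7.777],
    [1.312, -1.53, 7.777]
  ],
  "jaw": [0, 0, 0, 0, 0, 0, 0, 0, 0, 0]
}}

```text
time_s: 16.8
tcp_pos: [0.4615, 0.1019, 0.2765]
ee_rot: [[0.228, 0.972, 0.054], [0.92, -0.233, 0.316], [0.319, -0.023, -0.947]]
wrist_force: [0.2, -0.5, 0.4]
grip_width: 0.0428
grip_force: 0.0
```

Emit:
{"fn": "drive_tool", "kwargs": {
  "linear": [
    [-5, 23, -17],
    [0, 0, 0],
    [0, 0, 0]
  ],
  "rot": [
    [1.312, -1.53, 7.777],
    [0, 0, 0],
    [0, 0, 0]
  ],
  "jaw": [0, 0, 0]
}}

```text
time_s: 17.1
tcp_pos: [0.4567, 0.1242, 0.2602]
ee_rot: [[0.099, 0.995, 0.034], [0.934, -0.104, 0.342], [0.344, -0.002, -0.939]]
wrist_force: [0.8, -0.2, 0.3]
grip_width: 0.0425
grip_force: 0.0
```

```bash
python3 - <<'E'
from h import *
import lid as L
from scipy.optimize import least_squares
c=read_camera("wrist");np.savez("pics/w9.npz",**c);L.c=c
o=sensors.get_obs();print(o["tcp_pos"],o["ee_rot"].round(3).tolist(),o["joint_pos"].round(2))
h=cv2.cvtColor(c["pixels"],cv2.COLOR_BGR2HSV);m=(((h[...,0]>170)|(h[...,0]<8))&(h[...,1]>110)&(h[...,2]>60)).astype(np.uint8)
n,l,st,ce=cv2.connectedComponentsWithStats(m)
for k in range(1,n):
    if st[k,4]>1500:print(st[k],ce[k])
g=np.array([.4647,.198,.0555]);print("pred",L.bb(g))
k=np.argmin([1e9]+[abs(a-pj(c,g)[0]).sum()+1e6*(s[4]<1500) for a,s in zip(ce[1:],st[1:])]);x,y,ww,hh,_=st[k];b=np.array([x-.5,y-.5,x+ww-.5,y+hh-.5])
s=least_squares(lambda q:L.bb(q)-b,g);print(s.x.round(4),s.fun.round(1),"tcp",(s.x+.1565*L.n).round(4))
E
```

```text
red [186.5 125.5 258.5 192.5] 3728
blue [279.5 124.5 350.5 191.5] 3714
yellow [370.5 124.5 442.5 191.5] 3761
[0.45697316 0.1238112  0.26091928] [[0.099, 0.994, 0.036], [0.934, -0.106, 0.342], [0.344, -0.001, -0.939]] [ 0.13 -0.29  2.07  0.36  1.3   0.15]
[ 264  193  116  111 9954] [321.67731565 248.24181234]
pred [262.63292569 193.79764197 377.09990754 303.74258724]
[0.4657 0.1983 0.0581] [ 0.1 -0.1 -0.1  0.1] tcp [0.4601 0.145  0.2051]
```

Emit:
{"fn": "drive_tool", "kwargs": {
  "linear": [
    [1, 8, -20],
    [1, 8, -20],
    [1, 5, -13],
    [0, 0, -3],
    [0, 0, 0],
    [0, 0, 0]
  ],
  "rot": [
    [0, 0, 0],
    [0, 0, 0],
    [0, 0, 0],
    [0, 0, 0],
    [0, 0, 0],
    [0, 0, 0]
  ],
  "jaw": [0, 0, 0, 0, 0, 0],
  "force": 60
}}

```text
time_s: 17.75
tcp_pos: [0.4602, 0.1447, 0.2061]
ee_rot: [[0.098, 0.995, 0.037], [0.934, -0.105, 0.343], [0.345, 0.001, -0.939]]
wrist_force: [0.2, 0.9, 0.2]
grip_width: 0.0426
grip_force: 0.0
```

No contact, so I'll close and lift.

Emit:
{"fn": "drive_tool", "kwargs": {
  "linear": [
    [0, 0, 0],
    [0, 0, 0],
    [0, 0, 0],
    [0, 0, 0],
    [-0.5, -5, 14],
    [-1, -12, 34],
    [0, -10, 40],
    [0, -10, 45],
    [0, 0, 0],
    [0, 0, 0]
  ],
  "rot": [
    [0, 0, 0],
    [0, 0, 0],
    [0, 0, 0],
    [0, 0, 0],
    [0, 0, 0],
    [0, 0, 0],
    [0, 0, 0],
    [0, 0, 0],
    [0, 0, 0],
    [0, 0, 0]
  ],
  "jaw": [-1, -1, -1, -1, -1, -1, -1, -1, -1, -1]
}}

```text
time_s: 18.75
tcp_pos: [0.4582, 0.1075, 0.3398]
ee_rot: [[0.097, 0.994, 0.039], [0.934, -0.105, 0.343], [0.345, 0.003, -0.939]]
wrist_force: [0.1, 0.7, -1.0]
grip_width: 0.018
grip_force: 59.0
```

```bash
python3 - <<'E'
from h import *
from scipy.spatial.transform import Rotation as Ro
c=read_camera("wrist");np.savez("pics/w10.npz",**c)
o=sensors.get_obs();print(o["tcp_pos"],o["grip_width"],o["wrist_force"],o["joint_pos"].round(2))
R=o["ee_rot"];w=np.linspace(0,2*np.pi,180)[:,None]
for dl in(0,.004,.008):
    g=o["tcp_pos"]+(.155+dl)*R[:,2]
    P=np.vstack([pj(c,g+R[:,2]*d+.034*(np.cos(w)*R[:,0]+np.sin(w)*R[:,1])) for d in(.022,.029)]);print(dl,P.min(0).round(1),P.max(0).round(1))
h=cv2.cvtColor(c["pixels"],cv2.COLOR_BGR2HSV);m=(((h[...,0]>170)|(h[...,0]<8))&(h[...,1]>110)&(h[...,2]>40)).astype(np.uint8)
n,l,st,ce=cv2.connectedComponentsWithStats(m)
for k in range(1,n):
    if st[k,4]>1500:print(st[k],ce[k])
for a in(-90,-88):
    a=np.radians(a);y=np.array([np.cos(a),np.sin(a),0]);z=np.array([0,0,-1.]);T=np.c_[np.cross(y,z),y,z]
    print(np.degrees(Ro.from_matrix(T@R.T).as_rotvec()))
E
```

```text
[0.45806034 0.10770161 0.33835775] 0.01805638130706025 [-0.09254372 -0.66006592 -2.0391853 ] [ 0.09 -0.34  1.98  0.35  1.44  0.16]
0 [240.3 222.4] [395.2 366.4]
0.004 [242.1 219.9] [393.5 361.1]
0.008 [243.7 217.5] [391.8 355.9]
[  242   222   153   143 12998] [318.59332205 284.26665641]
[-14.72254982  16.41527364 -83.08650159]
[-14.94196167  16.0860337  -81.11203102]
```

Emit:
{"fn": "drive_tool", "kwargs": {
  "linear": [
    [2, -39, 3],
    [2, -39, 3],
    [2, -39, 3],
    [2, -39, 1],
    [2, -40, 1],
    [3, -40, 1],
    [3, -40, 0],
    [3, -40, 0],
    [3, -40, 0],
    [3, -40, 0]
  ],
  "rot": [
    [-1.494, 1.609, -8.111],
    [-1.494, 1.609, -8.111],
    [-1.494, 1.609, -8.111],
    [-1.494, 1.609, -8.111],
    [-1.494, 1.609, -8.111],
    [-1.494, 1.609, -8.111],
    [-1.494, 1.609, -8.111],
    [-1.494, 1.609, -8.111],
    [-1.494, 1.609, -8.111],
    [-1.494, 1.609, -8.111]
  ],
  "jaw": [-1, -1, -1, -1, -1, -1, -1, -1, -1, -1],
  "force": 110
}}

```text
time_s: 19.8
tcp_pos: [0.4831, -0.2895, 0.3487]
ee_rot: [[1.0, 0.029, -0.003], [0.029, -1.0, 0.001], [-0.003, -0.001, -1.0]]
wrist_force: [0.5, -0.4, -0.5]
grip_width: 0.0163
grip_force: 107.9
```

Emit:
{"fn": "drive_tool", "kwargs": {
  "linear": [
    [0, 0, 0],
    [0, 0, 0],
    [0, 0, 0]
  ],
  "rot": [
    [0, 0, 0],
    [0, 0, 0],
    [0, 0, 0]
  ],
  "jaw": [-1, -1, -1]
}}

```text
time_s: 20.1
tcp_pos: [0.4833, -0.2873, 0.3494]
ee_rot: [[0.999, 0.037, -0.001], [0.037, -0.999, 0.002], [-0.001, -0.002, -1.0]]
wrist_force: [-0.0, -0.3, -0.8]
grip_width: 0.0167
grip_force: 108.0
```

```bash
python3 - <<'E'
from h import *
c=read_camera("wrist");np.savez("pics/w11.npz",**c)
o=sensors.get_obs();print(o["tcp_pos"],o["ee_rot"].round(4).tolist(),o["joint_pos"].round(2),o["wrist_force"])
# far clip (+x) top: grey blob near its predicted place
p=pj(c,[[.483+.038,-.287,.128],[.483+.031,-.288,.109],[.483,-.288,.104]]);print(p.round(1))
h=cv2.cvtColor(c["pixels"],cv2.COLOR_BGR2HSV);u=p[0].round().astype(int)
m=np.zeros(h.shape[:2],np.uint8);sl=np.s_[max(0,u[1]-35):u[1]+35,u[0]-60:u[0]+60];m[sl]=(h[sl][...,1]<45)
n,l,st,ce=cv2.connectedComponentsWithStats(m)
for k in range(1,n):
    if st[k,4]>60:print(st[k],ce[k].round(1),cv2.minAreaRect(np.argwhere(l==k)[:,::-1].astype(np.float32)))
m=(((h[...,0]>170)|(h[...,0]<8))&(h[...,1]>110)&(h[...,2]>40)).astype(np.uint8)
for r in range(160,260,8):
    xs=np.nonzero(m[r,220:420])[0]
    if len(xs):print(r,xs.min()+220,xs.max()+220)
E
```

```text
[ 0.48332536 -0.28713635  0.34970634] [[0.9993, 0.037, -0.0004], [0.037, -0.9993, 0.0013], [-0.0003, -0.0013, -1.0]] [-0.58 -0.11  1.76  0.    1.5   0.95] [-0.50436425  0.42330088 -1.06124273]
[[318.9 195.8]
 [320.2 201. ]
 [318.2 249.1]]
[289 176  60  26 940] [319.4 188.5] ((318.5, 188.5), (59.0, 25.0), -0.0)
192 298 340
200 288 351
208 282 356
216 279 360
224 276 363
232 272 367
240 270 368
248 262 375
256 256 381
```

The red jar's band is centred at column 319 and the held lid at 318.6, so they line up. I'll lower.

Emit:
{"fn": "drive_tool", "kwargs": {
  "linear": [
    [-0.5, -0.5, -15],
    [0, 0, -15],
    [0, 0, -10],
    [0, 0, -5],
    [0, 0, -3],
    [0, 0, -2],
    [0, 0, -2],
    [0, 0, 0]
  ],
  "rot": [
    [0, 0, 0],
    [0, 0, 0],
    [0, 0, 0],
    [0, 0, 0],
    [0, 0, 0],
    [0, 0, 0],
    [0, 0, 0],
    [0, 0, 0]
  ],
  "jaw": [-1, -1, -1, -1, -1, -1, -1, -1]
}}

```text
time_s: 20.95
tcp_pos: [0.4829, -0.2887, 0.2984]
ee_rot: [[0.999, 0.035, 0.0], [0.035, -0.999, 0.0], [0.0, -0.0, -1.0]]
wrist_force: [0.4, -0.7, 1.2]
grip_width: 0.0166
grip_force: 108.2
```

Emit:
{"fn": "drive_tool", "kwargs": {
  "linear": [
    [0, 0, -2],
    [0, 0, -2],
    [0, 0, -1],
    [0, 0, 0]
  ],
  "rot": [
    [0, 0, 0],
    [0, 0, 0],
    [0, 0, 0],
    [0, 0, 0]
  ],
  "jaw": [-1, -1, -1, -1]
}}

```text
time_s: 21.35
tcp_pos: [0.4827, -0.2886, 0.2929]
ee_rot: [[0.999, 0.035, -0.0], [0.035, -0.999, 0.001], [-0.0, -0.001, -1.0]]
wrist_force: [0.0, -0.2, -1.1]
grip_width: 0.0165
grip_force: 108.1
```

Emit:
{"fn": "drive_tool", "kwargs": {
  "linear": [
    [0, 0, -1],
    [0, 0, -1],
    [0, 0, -1],
    [0, 0, -1],
    [0, 0, 0]
  ],
  "rot": [
    [0, 0, 0],
    [0, 0, 0],
    [0, 0, 0],
    [0, 0, 0],
    [0, 0, 0]
  ],
  "jaw": [-1, -1, -1, -1, -1]
}}

```text
time_s: 21.85
tcp_pos: [0.4829, -0.2886, 0.2901]
ee_rot: [[0.999, 0.035, 0.001], [0.035, -0.999, 0.0], [0.001, -0.0, -1.0]]
wrist_force: [-2.7, 2.3, 10.5]
grip_width: 0.0163
grip_force: 109.3
```

Emit:
{"fn": "drive_tool", "kwargs": {
  "linear": [
    [0, 0, -1],
    [0, 0, -1],
    [0, 0, 0]
  ],
  "rot": [
    [0, 0, 0],
    [0, 0, 0],
    [0, 0, 0]
  ],
  "jaw": [-1, -1, -1]
}}

```text
time_s: 22.15
tcp_pos: [0.4829, -0.2886, 0.2885]
ee_rot: [[0.999, 0.035, 0.001], [0.035, -0.999, -0.0], [0.001, 0.0, -1.0]]
wrist_force: [-3.2, 2.7, 13.9]
grip_width: 0.0165
grip_force: 109.7
```

Emit:
{"fn": "drive_tool", "kwargs": {
  "linear": [
    [0, 0, -1],
    [0, 0, -1],
    [0, 0, 0]
  ],
  "rot": [
    [0, 0, 0],
    [0, 0, 0],
    [0, 0, 0]
  ],
  "jaw": [-1, -1, -1]
}}

```text
time_s: 22.45
tcp_pos: [0.483, -0.2886, 0.2871]
ee_rot: [[0.999, 0.035, 0.002], [0.035, -0.999, -0.0], [0.002, 0.0, -1.0]]
wrist_force: [-4.2, 2.2, 19.3]
grip_width: 0.0163
grip_force: 110.3
```

Emit:
{"fn": "drive_tool", "kwargs": {
  "linear": [
    [0, 0, -1],
    [0, 0, -1],
    [0, 0, 0]
  ],
  "rot": [
    [0, 0, 0],
    [0, 0, 0],
    [0, 0, 0]
  ],
  "jaw": [-1, -1, -1]
}}

```text
time_s: 22.75
tcp_pos: [0.4832, -0.2887, 0.2865]
ee_rot: [[0.999, 0.035, 0.003], [0.035, -0.999, -0.001], [0.003, 0.001, -1.0]]
wrist_force: [-6.2, 4.7, 29.7]
grip_width: 0.0165
grip_force: 111.7
```

Emit:
{"fn": "drive_tool", "kwargs": {
  "linear": [
    [0, 0, -1],
    [0, 0, -1],
    [0, 0, 0]
  ],
  "rot": [
    [0, 0, 0],
    [0, 0, 0],
    [0, 0, 0]
  ],
  "jaw": [-1, -1, -1]
}}

```text
time_s: 23.05
tcp_pos: [0.4835, -0.2888, 0.2864]
ee_rot: [[0.999, 0.035, 0.005], [0.035, -0.999, -0.002], [0.005, 0.003, -1.0]]
wrist_force: [-10.2, 7.4, 46.0]
grip_width: 0.0164
grip_force: 113.5
```

Emit:
{"fn": "drive_tool", "kwargs": {
  "linear": [
    [0, 0, 2],
    [0, 0, 2],
    [0, 0, 2],
    [0, 0, 1],
    [0, 0, 0],
    [0, 0, 0]
  ],
  "rot": [
    [0, 0, 0],
    [0, 0, 0],
    [0, 0, 0],
    [0, 0, 0],
    [0, 0, 0],
    [0, 0, 0]
  ],
  "jaw": [-1, -1, -1, -1, -1, -1]
}}

```text
time_s: 23.65
tcp_pos: [0.4829, -0.2886, 0.2886]
ee_rot: [[0.999, 0.035, 0.001], [0.035, -0.999, 0.0], [0.001, -0.0, -1.0]]
wrist_force: [-1.8, 1.6, 9.5]
grip_width: 0.0164
grip_force: 109.0
```

Same hard stop. Now the lift test.

Emit:
{"fn": "drive_tool", "kwargs": {
  "linear": [
    [0, 0, 1],
    [0, 0, 1],
    [0, 0, 1],
    [0, 0, 1],
    [0, 0, 0],
    [0, 0, 0]
  ],
  "rot": [
    [0, 0, 0],
    [0, 0, 0],
    [0, 0, 0],
    [0, 0, 0],
    [0, 0, 0],
    [0, 0, 0]
  ],
  "jaw": [-1, -1, -1, -1, -1, -1]
}}

```text
time_s: 24.25
tcp_pos: [0.4828, -0.2885, 0.292]
ee_rot: [[0.999, 0.035, -0.0], [0.035, -0.999, 0.001], [-0.0, -0.001, -1.0]]
wrist_force: [-1.0, 0.4, -6.1]
grip_width: 0.0165
grip_force: 107.6
```

```bash
python3 - <<'E'
from h import *
f=[]
for i in range(6):
    read_camera("wrist");o=sensors.get_obs();f.append(o["wrist_force"][2])
print(np.round(f,1),np.mean(f),o["tcp_pos"])
E
```

```text
[-5.1 -6.1 -6.4 -6.8 -5.9 -5.8] -6.020687642610059 [ 0.48281774 -0.28855555  0.29218717]
```

The pull averages −6.0 N, so the jar hangs from the red lid too and it has snapped. I'll set it down and release.

Emit:
{"fn": "drive_tool", "kwargs": {
  "linear": [
    [0, 0, -1],
    [0, 0, -1],
    [0, 0, -1],
    [0, 0, 0],
    [0, 0, 0],
    [0, 0, 0],
    [0, 0, 0],
    [0, 0, 0]
  ],
  "rot": [
    [0, 0, 0],
    [0, 0, 0],
    [0, 0, 0],
    [0, 0, 0],
    [0, 0, 0],
    [0, 0, 0],
    [0, 0, 0],
    [0, 0, 0]
  ],
  "jaw": [-1, -1, -1, -1, -0.2, 0, 0, 0]
}}

```text
time_s: 25.35
tcp_pos: [0.4829, -0.2886, 0.2896]
ee_rot: [[0.999, 0.035, 0.001], [0.035, -0.999, 0.0], [0.001, -0.0, -1.0]]
wrist_force: [0.1, -0.4, -0.3]
grip_width: 0.0427
grip_force: 0.0
```

Emit:
{"fn": "drive_tool", "kwargs": {
  "linear": [
    [0, 0, 10],
    [0, 0, 30],
    [0, 0, 40],
    [-10, 0, 45],
    [-20, 0, 35],
    [0, 0, 0],
    [0, 0, 0]
  ],
  "rot": [
    [0, 0, 0],
    [0, 0, 0],
    [0, 0, 0],
    [0, 0, 0],
    [0, 0, 0],
    [0, 0, 0],
    [0, 0, 0]
  ],
  "jaw": [0, 0, 0, 0, 0, 0, 0]
}}

```text
time_s: 26.05
tcp_pos: [0.4524, -0.2885, 0.4506]
ee_rot: [[0.999, 0.035, 0.002], [0.035, -0.999, -0.001], [0.002, 0.001, -1.0]]
wrist_force: [-0.1, -0.7, -0.8]
grip_width: 0.0425
grip_force: 0.0
```

```bash
python3 - <<'E'
from disc import *
W,s,t=[read_camera(n) for n in("wrist","scene","top")];np.savez("pics/w12.npz",**W);np.savez("pics/s12.npz",**s);np.savez("pics/t12.npz",**t)
o=sensors.get_obs();print(o["tcp_pos"],o["grip_width"],o["wrist_force"])
for z in(.105,.109,.113,.117):print(z,"red w",fit([W],2,[.4829,-.2886],z),"s",fit([s],2,[.4829,-.2886],z))
for z in(.086,.089,.093):print(z,"blue w",fit([W],0,[.531,-.125],z),"s",fit([s],0,[.531,-.125],z))
# flap handle / yellow in scene
h=cv2.cvtColor(t["pixels"],cv2.COLOR_BGR2HSV);m=((h[...,0]>=22)&(h[...,0]<=35)&(h[...,1]>110))[200:345,170:285];ys,xs=np.nonzero(m);print("yellow top",xs.mean()+170,ys.mean()+200,len(xs),pj(t,[[.64,.185,.05]]))
E
```

```text
[ 0.45303371 -0.28857628  0.44799977] 0.04267505682475999 [ 0.73339108 -0.62304705 -0.69610655]
0.105 red w ([0.4825, -0.2906], np.float64(0.963)) s ([0.4834, -0.2872], np.float64(0.315))
0.109 red w ([0.4831, -0.2905], np.float64(0.948)) s ([0.4881, -0.29], np.float64(0.321))
0.113 red w ([0.4837, -0.2905], np.float64(0.896)) s ([0.4928, -0.2929], np.float64(0.327))
0.117 red w ([0.4844, -0.2905], np.float64(0.811)) s ([0.4975, -0.2957], np.float64(0.332))
0.086 blue w ([0.53, -0.123], np.float64(0.767)) s ([0.5286, -0.1212], np.float64(0.735))
0.089 blue w ([0.5302, -0.1249], np.float64(0.814)) s ([0.5325, -0.1242], np.float64(0.749))
0.093 blue w ([0.5303, -0.1272], np.float64(0.876)) s ([0.5372, -0.1279], np.float64(0.767))
yellow top 232.78335949764522 238.30769230769232 637 [[233.49805235 238.4019199 ]]
```

Both discs sit at their home heights, yellow is in place, and nothing is touched.

```bash
python3 -c "
from station import r
print(r.hand_in())"
```

```text
the job is handed in; nothing more can be done
None
```

The job is handed in at about 26 s of robot time, but `r.hand_in()` returned no verdict: the flap was opened past upright, the red and blue lids each passed a lift test on their own jars after pressing at no more than about 46 N, and the yellow lid is still in its place.

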